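Index the vial carousel and swing the dosing arm over the empty place

TASK

With a fingertip, push the small four-armed vial carousel round by one of its spokes until its empty cup is lined up with the pointed index pin on the stand. Then push the dosing arm round with a fingertip until it rests at its stop, with its spout over the empty cup. Only push, do not grip or lift anything, leave the vials standing in their cups and do not disturb the other things on the bench.

Things in the scene. Friction and masses are not known exactly. Their poses are not given: they have to be found in the camera images.
- stand: fixed stand of the carousel: round grey foot 140 mm across, top 10 mm above the bench, with a tongue 44 mm wide along its +y axis to the post of the dosing arm (20 mm across, 200 mm from the origin). On the tongue, 130 mm from the origin, stands the index pin: thin steel, 8 mm across, pointed, 50 mm high. Origin on the bench, on the carousel's axis
- carousel: carousel on the stand: hub 36 mm across (30 to 68 mm above the bench), four straight bare spokes at right angles (12 mm wide, 37 to 51 mm above the bench, free from 18 to 83 mm from the axis), each ending in an upright cup 35 mm across. Open space between and below the spokes. Origin on the bench, on the axis, z up; the empty cup is on its -y axis, the vials at +x, +y and -x
- hub (a point): centre of the carousel, on its vertical turning axis, 66 mm above the bench. The carousel turns both ways, more than a full turn, with light friction (about 1.5 N at 55 mm from the axis), and stays where it is left
- empty_place (a point): centre of the mouth of the empty cup, 66 mm above the bench, 100 mm from the hub; turns with the carousel. Its spoke lies on the line from the hub to this point; the other three, at 90, 180 and 270 degrees to it, carry the vials
- fill_point (a point): fixed point on the stand, 66 mm above the bench, where the centre of the empty cup's mouth must come: 100 mm from the hub, straight towards the index pin and the post of the dosing arm
- pivot (a point): point on the vertical axis of the dosing arm, at mid-height of its bar (126 mm above the bench), above its post, 200 mm from the hub. The boss round it is 30 mm across and reaches up to 141 mm
- spout (a point): lower tip of the spout, 105 mm above the bench, 100 mm from the pivot axis, at the free end of the dosing arm. The arm: a straight aluminium bar 10 mm wide, 12 mm high (120 to 132 mm above the bench) from the pivot to a round head 18 mm across over the spout (116 to 138 mm); below the bar is free space
- dosing (a joint): angle of the dosing arm about its vertical axis, rad: 0 to about 0.3 parked off to one side, growing anticlockwise seen from above; 1.57 is the fixed stop, where the spout stands over the fill point. Light friction (about 1 N at 60 mm from the pivot); it stays where it is left
- vial_1: capped glass vial, 21 mm across and 50 mm tall, loose, standing in one of the carousel's other three cups (cup floor 40 mm above the bench, so the vial's top is at 90 mm); origin at the centre of its underside, z up
- vial_2: capped glass vial, 21 mm across and 50 mm tall, loose, standing in one of the carousel's other three cups (cup floor 40 mm above the bench, so the vial's top is at 90 mm); origin at the centre of its underside, z up
- vial_3: capped glass vial, 21 mm across and 50 mm tall, loose, standing in one of the carousel's other three cups (cup floor 40 mm above the bench, so the vial's top is at 90 mm); origin at the centre of its underside, z up
- dropper_bottle: bystander: amber dropper bottle, 33 mm across, 102 mm tall, standing beside the carousel; origin at the centre of its underside
- loupe: bystander: black eye loupe, 39 mm across, 34 mm tall, standing beside the carousel; origin at the centre of its underside
- blower: bystander: blue rubber blower, 49 mm across, 100 mm tall; origin at the centre of its underside
- caliper: bystander: caliper lying flat, 236 mm long; origin at the centre of its underside
- pen_blue: bystander: pen lying flat, 145 mm long; origin at the centre of its underside
- weight_1: bystander: small block weight, 26x36x18 mm; origin at the centre of its underside
- weight_2: bystander: small block weight, 26x36x18 mm; origin at the centre of its underside

How it is judged (in metres and radians):
On the way, in this order (a step that is already met when the one before it is completed fails the run):
1. the empty cup stands within 10 mm of its point in front of the index pin, the carousel is at rest, and the dosing arm has not yet been swung in (it is still nearer its parked side) (horizontal distance between empty_place and fill_point below 0.01 m and angular speed of carousel below 0.1 rad/s and value of joint dosing below 0.6 rad), for 0.3 s.
2. the dosing arm is at its stop (horizontal distance between empty_place and fill_point below 0.01 m and value of joint dosing above 1.5 rad), for 0.2 s.
At the end, for the whole second after the job is handed in: The empty cup is within 10 mm of its point in front of the index pin, the carousel is at rest, the dosing arm is within 0.07 rad of its stop with the spout within 14 mm of the empty cup's centre, and the three vials stand upright in their cups (all of step 2 and horizontal distance between spout and empty_place below 0.014 m and angular speed of carousel below 0.1 rad/s and angle between each of vial_1, vial_2, vial_3's own z axis and vertical below 0.3 rad and height (world z) of each of vial_1, vial_2, vial_3 below 0.048 m); the robot touches nothing.
It fails at once if a vial was lifted in or out of its cup (more than 15 mm) or tipped (height (world z) of any of vial_1, vial_2, vial_3 above 0.055 m or angle between any of vial_1, vial_2, vial_3's own z axis and vertical above 0.5 rad).
It fails at once if a bystander was moved more than 20 mm (distance of any of dropper_bottle, loupe, blower, caliper, pen_blue, weight_1, weight_2 from where it was at the start of the episode above 0.02 m).
It also fails if it takes over 61 s, if anything falls off the work surface, if the arm or the gripper's body presses on something with over 40 N, if the wrist force passes 120 N, or if a joint passes its speed limit or range.

ROBOT

A 6-joint arm with a two-finger parallel gripper is mounted at the origin on a cart in front of the work surface, level with it; the furniture and walls round the work are solid. World frame = base frame: x ahead of the robot, y to its left, z up, the work surface at z = 0. Lengths are in mm, angles in degrees, forces in N, time in s.
With the tool pointing down it reaches from about 350 to 850 mm from the base axis. Payload 8.1 kg.
Tool frame: the origin (TCP) lies midway between the tips of the shut fingers; the grasp point (between the pads) lies 19 mm behind it (r.grasp_offset is the distance from the TCP to the grasp point, in mm); z points along the fingers, x is the direction in which the jaws open and shut, and the axes are right-handed (so a half turn about z gives the same grasp; the last joint's range is limited). The gripper opens to 85 mm and grips with 20 to 120 N. Pads are 22 mm wide; open, the fingers measure 114 mm over their backs; the gripper's body (76 mm by 85 mm) begins 54 mm behind the grasp point. The pads swing forward as they close: fully open they stand 13 mm farther back than shut.
Start: joints at [-79.435, 7.471, 85.268, -0, 87.261, -4.893], TCP at [159.943, -578.293, 197.692] pointing down, gripper open.
Joint ranges: [-169.43, 169.43], [-51.17, 129.36], [1.28, 143.12], [-76.62, 256.62], [0, 156.53], [-152.29, 152.29]. Speed limits (degrees/s): [136.94, 136.94, 159.86, 180, 180, 180].

INTERFACE

Orientations are given as [roll, pitch, yaw] about the fixed x, y, z axes, in that order (R = Rz(yaw) Ry(pitch) Rx(roll)).
In Python, from bench import r, optics, hand_in gives the robot as it stands.
- The arm moves only by the shell command python3 -m pendant 'ROWS' [FORCE]. ROWS is JSON, a list of rows, each a list of 5 numbers: the opening, from 0 (shut) to 1 (fully open), then the shift along the tool's x, y, z in mm, then the turn about the tool's z in degrees. A call has 1 to 10 rows; each row shifts and turns the commanded pose from where the row before left it, along the tool's axes as they then stand; what a row does not reach is not made up. A row lasts 1/10 s, in which the tool goes at most 50 mm and 8.59 degrees, less where a joint would pass 70% of its speed; a pose out of reach is approached as far as the arm can. A call with a gripper value outside its range is refused whole. The fingers move at their own pace and stop on an object; FORCE is the grip in N (left out, the last holds). Time passes only in rows, so rows that do not move let the fingers close. It gives the time, the measured TCP pose, the force and the opening at its end, in the units of the state.
- r.sense(): the state, without advancing time (a new reading comes with each control period).
- optics.snapshot(name): name is "scene" or "top"; returns (picture, depth): 420x560x3 uint8, blue, green, red; 420x560 float32, mm along the optical axis (not along the pixel's ray), 0 where there is no reading.
- optics.camera_params(name): a dict with "camera_matrix" (3x3 intrinsics, pixels), "eye" and "orientation" of the camera in the world. Camera axes: x right, y down, z forward; pixel columns grow to the right and rows downward; lengths in mm; the calibration is good to about 2 mm. A picture is of the moment at which its call begins. camera_params takes no time and is no camera call.
- hand_in(): hands the job in, once; it reports no verdict.
Trained networks look in the newest picture that a camera, given by its name, has taken for a name from the list of things; names that differ only in an ending like _2 or _b are one class to them, and where a whole thing is asked for, a point or a joint stands for the part that bears it (a point fixed in the world has none). Each returns a list of dicts, best first, with "score" (0 to 1); they miss things now and then, are a little off and sometimes report something else, mostly with a low value. They report only what shows in the picture. A call takes as long as a camera call.
- optics.search_frame(camera, query): "at" ([x, y, z] in mm, in world coordinates, good to about 4 mm: the middle of the surface that is visible of it).
The state is a dict: "time": time; "joint_pos": joint angles; "qd": joint speeds; "joint_efforts": joint torques, N m; "tool_pos": TCP position; "tcp_rot": TCP orientation; "ft_force": force on the tool from outside, world axes, zero at the start; "wrist_torque": the same for the moment, N m; "finger_gap": finger opening in mm.
Only numpy, scipy, OpenCV 4.12 (cv2) and the standard library are available. Lean on these libraries where they do the work, as an engineer would, in place of code of your own. Each camera call takes 0.05 s, during which the arm holds its last target. There are 200 camera calls.

## Working session

There is one attempt and no reset: what is moved stays moved. The work goes in short steps, Python scripts to look and compute and a shell command to move; the robot and the scene stay as the last step left them, time stands still between calls to the robot, and variables do not carry over. Pictures are saved under pics/ and viewed, about 8 in all and at most 12, crops included, and the job is handed in when it is done.

```bash
mkdir -p pics
python3 - <<'E'
from bench import r, optics
import cv2
for c in("top","scene"):
    p,d=optics.snapshot(c); cv2.imwrite(f"pics/{c}0.png",p)
    cp=optics.camera_params(c); print(c,cp)
    for q in ["hub","empty_place","pivot","spout","vial_1","stand","dropper_bottle","loupe","blower"]:
        print(q,[(round(h["score"],2),[round(v) for v in h["at"]]) for h in optics.search_frame(c,q)][:4])
print(r.sense())
E
```

```text
top {'camera_matrix': array([[510.67066389,   0.        , 283.33545082],
       [  0.        , 510.67066389, 219.30679498],
       [  0.        ,   0.        ,   1.        ]]), 'eye': array([ 230.22237792,    7.96445883, 1876.95724113]), 'orientation': array([-169.45073903,   -0.8653419 ,  -90.5521561 ])}
hub [(0.75, [543, 131, 50])]
empty_place [(0.65, [546, 125, 53])]
pivot [(0.72, [540, 343, 131])]
spout [(0.43, [544, 337, 134])]
vial_1 [(0.52, [454, 178, 91]), (0.41, [583, 224, 87])]
stand [(0.97, [560, 191, 9])]
dropper_bottle [(0.66, [450, 180, 91]), (0.44, [704, 190, 60])]
loupe [(0.47, [390, 42, 33])]
blower [(0.69, [458, -299, 49])]
scene {'camera_matrix': array([[477.37737001,   0.        , 275.47756734],
       [  0.        , 477.37737001, 209.81422133],
       [  0.        ,   0.        ,   1.        ]]), 'eye': array([  82.62645753,  672.91564482, 1134.86243018]), 'orientation': array([-140.87575114,    0.82686777, -144.97438619])}
hub [(0.8, [541, 144, 50])]
empty_place [(0.77, [541, 141, 53])]
pivot [(0.75, [541, 347, 131])]
spout [(0.74, [546, 347, 132])]
vial_1 [(0.6
[... 199 characters left out ...]
 [(0.47, [453, -289, 48])]
{'time': 1.0, 'joint_pos': array([-7.94348025e+01,  7.47223468e+00,  8.52673986e+01, -6.98409318e-04,
        8.72600355e+01, -4.89367535e+00]), 'qd': array([ 0.00208122,  0.00180924,  0.01080045, -0.02754317, -0.04234896,
        0.02558056]), 'joint_efforts': array([-3.60505055e-04, -5.69326937e+01, -5.00874674e+01, -4.63410979e-04,
        1.02915255e-03,  1.47315376e-05]), 'tool_pos': array([ 159.94106101, -578.30351335,  197.68492536]), 'tcp_rot': array([ 1.79999277e+02, -2.70595796e-04, -7.45410937e+01]), 'ft_force': array([ 0.30743918, -0.23694354,  0.22865344]), 'wrist_torque': array([-0.03230823, -0.03526775, -0.03967997]), 'finger_gap': 85.35607640612685}
```

View pics/top0.png

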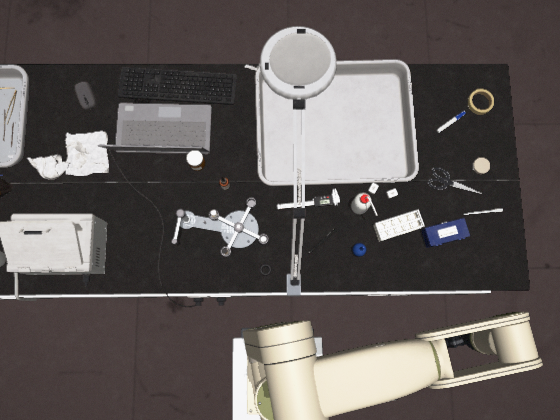

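View pics/scene0.png

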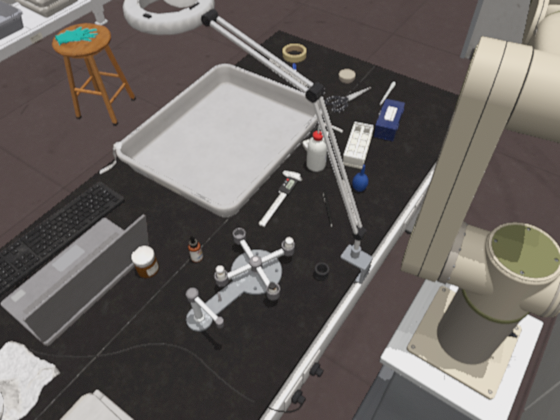

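The overview shows the carousel at about (240,228) in the top image. A lamp boom at column ~297 lies between it and the arm. Next I'll measure the carousel and the lamp's heights.

```bash
cat > h.py <<'E'
from bench import r, optics
import cv2, numpy as np
from scipy.spatial.transform import Rotation as R
def cloud(c):
    p,d=optics.snapshot(c); cp=optics.camera_params(c); K=cp["camera_matrix"]
    v,u=np.mgrid[:420,:560]; 
    P=np.stack([(u-K[0,2])/K[0,0]*d,(v-K[1,2])/K[1,1]*d,d],-1)
    return p,d,P@R.from_euler("xyz",cp["orientation"],degrees=True).as_matrix().T+cp["eye"]
def pix(c,X):
    cp=optics.camera_params(c);K=cp["camera_matrix"]
    q=(np.asarray(X,float)-cp["eye"])@R.from_euler("xyz",cp["orientation"],degrees=True).as_matrix()
    return (q@K.T/q[...,2:])[...,:2]
E
python3 - <<'E'
from h import *
for c,(x0,y0,x1,y1) in {"top":(165,170,345,305),"scene":(170,210,350,345)}.items():
    p,d,W=cloud(c)
    cv2.imwrite(f"pics/{c}1.png",cv2.resize(p[y0:y1,x0:x1],None,fx=4.4,fy=4.4,interpolation=cv2.INTER_CUBIC))
    print(c,"lamp")
    M=(d>0)&(W[...,1]>-130)&(W[...,1]<30)&(W[...,0]>300)&(W[...,0]<1100)&(W[...,2]>40)
    for x in range(300,1100,50):
        S=W[M&(abs(W[...,0]-x)<25)]
        if len(S): print(x,len(S),"y",S[:,1].min().round(),S[:,1].max().round(),"z",np.percentile(S[:,2],[0,10,50,90,100]).round())
    # blobs by height in carousel area
    A=(d>0)&(abs(W[...,0]-560)<140)&(abs(W[...,1]-200)<240)
    for lo,hi in((80,100),(115,145),(60,75)):
        n,l,s,cc=cv2.connectedComponentsWithStats((A&(W[...,2]>lo)&(W[...,2]<hi)).astype(np.uint8))
        print(c,lo,hi,[(int(s[i,4]),cc[i].round(),W[l==i].mean(0).round()) for i in range(1,n) if s[i,4]>8])
E
```

```text
top lamp
350 138 y -73.0 -44.0 z [113. 122. 142. 187. 198.]
400 163 y -74.0 27.0 z [ 43. 210. 253. 307. 331.]
450 142 y -74.0 -43.0 z [320. 334. 384. 428. 444.]
500 216 y -74.0 -42.0 z [438. 457. 510. 517. 521.]
550 168 y -72.0 -45.0 z [502. 511. 518. 525. 530.]
600 177 y -72.0 -45.0 z [517. 527. 533. 541. 547.]
650 113 y -72.0 -45.0 z [538. 542. 550. 556. 558.]
700 288 y -128.0 28.0 z [ 63.  77.  88. 569. 581.]
750 163 y -72.0 -42.0 z [563. 571. 580. 591. 600.]
800 477 y -120.0 5.0 z [567. 578. 592. 598. 608.]
850 2082 y -130.0 30.0 z [569. 594. 645. 684. 704.]
900 1057 y -129.0 29.0 z [589. 691. 712. 734. 754.]
950 146 y -130.0 29.0 z [585. 592. 596. 599. 603.]
1000 247 y -128.0 18.0 z [584. 590. 595. 598. 605.]
top 80 100 [(42, array([277., 183.]), array([696.,   0.,  85.])), (25, array([214., 212.]), array([590., 225.,  90.])), (23, array([263., 239.]), array([493.,  50.,  90.])), (27, array([224., 251.]), array([452., 187.,  90.]))]
top 115 145 [(158, array([178., 225.]), array([536., 343., 134.]))]
top 60 75 [(25, array([251., 202.]), array([632.,  94.,  67.])), (23, array([213
[... 909 characters left out ...]
y([696.,   3.,  83.])), (45, array([289., 241.]), array([493.,  51.,  87.])), (45, array([220., 269.]), array([590., 226.,  89.])), (49, array([272., 285.]), array([452., 189.,  88.])), (26, array([195., 305.]), array([574., 341.,  90.]))]
scene 115 145 [(375, array([203., 306.]), array([536., 345., 133.]))]
scene 60 75 [(43, array([240., 202.]), array([694.,   5.,  69.])), (49, array([239., 233.]), array([632.,  94.,  64.])), (67, array([287., 246.]), array([495.,  55.,  66.])), (92, array([255., 260.]), array([542., 140.,  64.])), (71, array([221., 276.]), array([584., 231.,  66.])), (68, array([272., 290.]), array([450., 189.,  66.])), (21, array([197., 309.]), array([573., 339.,  66.]))]
```

View pics/top1.png

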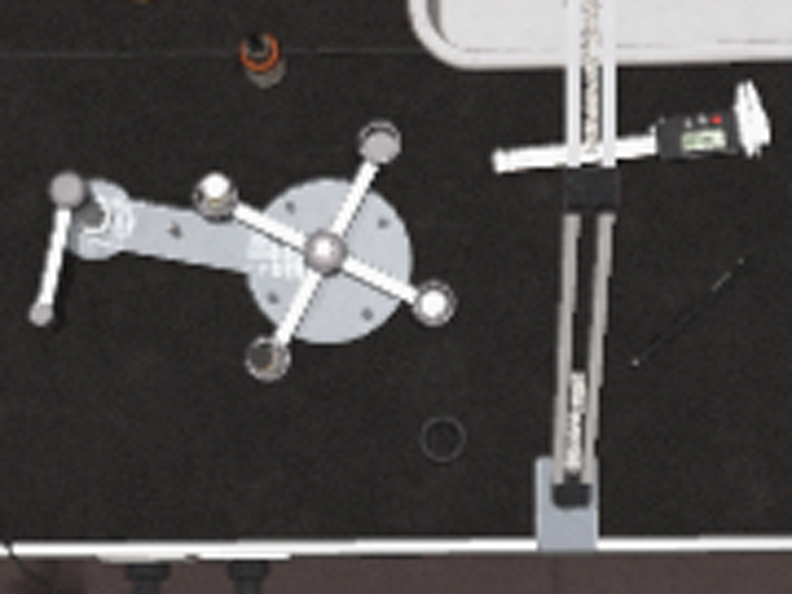

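View pics/scene1.png

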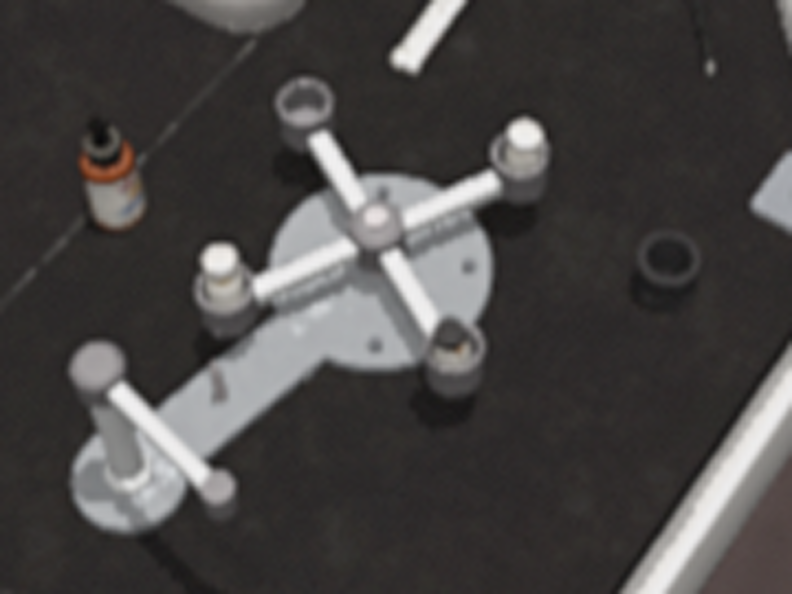

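The hub is at about (542,139), the empty cup at −27°, and vials at 61°, 151° and 241°. The stand axis points at about 81°. The lamp strut at y≈−60 has to be passed in front: high up and retracted. I'll raise and retract first.

```bash
python3 -m pendant '[[0,0,0,-45,0],[0,0,0,-45,0],[0,-20,0,-40,0],[0,-30,0,-38,0],[0,-30,0,-38,0],[0,-30,0,-38,0],[0,-30,0,-38,0],[0,-40,0,0,0],[0,-40,0,0,0],[0,-10,0,0,0]]' 20
python3 - <<'E'
from h import *
from bench import r
s=r.sense(); print(s["joint_pos"].round(1),s["tool_pos"].round(),s["tcp_rot"].round(1))
for c in("top","scene"):
    p,d,W=cloud(c)
    A=(d>0)&(abs(W[...,0]-540)<110)&(abs(W[...,1]-345)<60)
    for lo in(115,125,130,134,138):
        S=W[A&(W[...,2]>lo)&(W[...,2]<150)]
        B=S[S[:,0]>550]; H=S[S[:,0]<495]
        print(c,lo,len(S),"boss",(B.max(0)+B.min(0)).round()/2 if len(B) else 0,B.mean(0).round() if len(B) else 0,"head",H.mean(0).round() if len(H) else 0, len(H))
E
```

```text
time: 2.1
tool_pos: [98.1, -354.2, 481.8]
tcp_rot: [180.0, -0.2, -74.5]
ft_force: [-0.5, 0.7, -0.9]
finger_gap: -0.1
[-82.5 -23.6  83.5  -0.  119.8  -8. ] [  98. -354.  482.] [180.   -0.2 -74.5]
top 115 168 boss [571.5 336.  133. ] [574. 335. 137.] head [482. 352. 135.] 32
top 125 152 boss [571.5 336.5 137. ] [574. 336. 138.] head [482. 353. 137.] 27
top 130 130 boss [571.5 336.5 139.5] [575. 336. 140.] head [481. 353. 138.] 24
top 134 99 boss [571.5 336.5 141.5] [576. 335. 141.] head [481. 353. 139.] 22
top 138 61 boss [571.  335.5 143.5] [577. 336. 142.] head [480. 353. 142.] 11
scene 115 374 boss [571.  335.5 130.5] [573. 339. 135.] head [480. 354. 132.] 80
scene 125 331 boss [571.  335.5 135. ] [573. 338. 137.] head [481. 354. 135.] 65
scene 130 257 boss [572.  335.5 137.5] [574. 337. 138.] head [480. 354. 136.] 55
scene 134 158 boss [574.5 335.5 139.5] [577. 337. 139.] head [481. 354. 137.] 43
scene 138 97 boss [578.  336.  141.5] [578. 336. 141.] head [480. 354. 139.] 17
```

```bash
python3 -m pendant '[[0,-3.4,-49,0,-7.8],[0,-3.4,-49,0,-7.8],[0,-3.4,-49,0,-7.8],[0,-3.4,-49,0,-7.8],[0,-3.4,-49,0,-7.8],[0,-3.4,-49,0,-7.8],[0,-3.4,-49,0,-7.8]]'
```

```text
time: 2.9
tool_pos: [343.5, -130.1, 478.3]
tcp_rot: [-180.0, 0.1, -19.6]
ft_force: [0.7, -1.2, -0.2]
finger_gap: 0.5
```

```bash
python3 -m pendant '[[0,-4,-49,0,-7.8],[0,-4,-49,0,-7.8],[0,-4,-49,0,-7.8],[0,-3.4,-49,0,-7.8],[0,-3.4,-49,0,-7.8],[0,0,0,0,0]]'
python3 - <<'E'
from h import *
s=r.sense(); print(s["joint_pos"].round(1),s["tool_pos"].round(),s["tcp_rot"].round(1))
E
```

```text
time: 3.5
tool_pos: [340.5, 115.7, 479.1]
tcp_rot: [-179.9, 0.1, 19.9]
ft_force: [0.5, -1.3, 1.4]
finger_gap: 0.2
[ 1.050e+01 -2.460e+01  8.450e+01  1.000e-01  1.201e+02 -9.400e+00] [340. 116. 479.] [-1.799e+02  1.000e-01  1.990e+01]
```

```bash
python3 -m pendant '[[0,42,7.8,0,0],[0,42,7.8,0,0],[0,42,7.8,0,0],[0,42,7.8,0,0],[0,42,7.8,0,0],[0,42,8,0,0],[0,0,0,0,0]]'; python3 -m pendant '[[0,0,0,48,0],[0,0,0,48,0],[0,0,0,48,0],[0,0,0,48,0],[0,0,0,48,0],[0,0,0,48,0],[0,0,0,41,0],[0,0,0,0,0]]'
python3 - <<'E'
from h import *
p,d,W=cloud("scene"); cv2.imwrite("pics/s2.png",cv2.resize(p[100:340,130:430],None,fx=2.4,fy=2.4))
E
```

```text
time: 4.2
tool_pos: [600.5, 147.6, 469.3]
tcp_rot: [-179.9, 0.8, 18.9]
ft_force: [-0.0, -0.7, -2.1]
finger_gap: -0.1
time: 5.0
tool_pos: [589.9, 146.5, 141.8]
tcp_rot: [-179.9, 0.8, 19.0]
ft_force: [-1.4, -1.4, -0.8]
finger_gap: -0.1
```

View pics/s2.png

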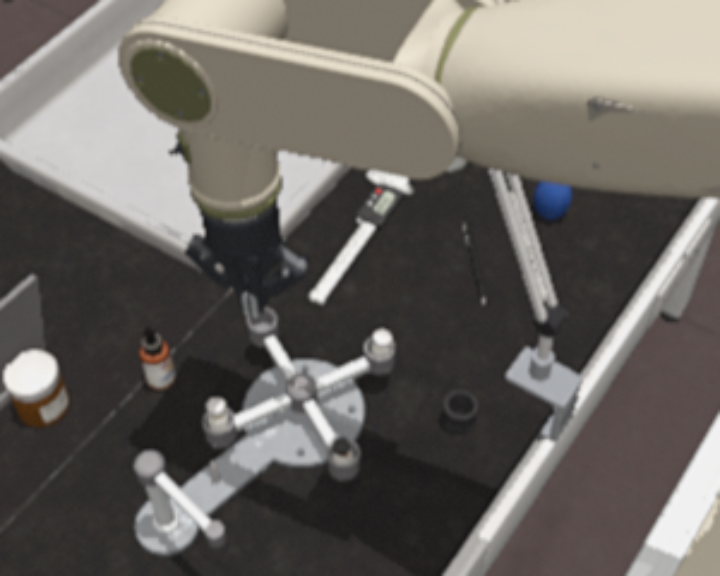

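```bash
python3 -m pendant '[[0,7.3,-7.6,15,0],[0,0,0,30,0],[0,0,0,30,0],[0,0,0,20,0],[0,0,0,9,0],[0,0,0,0,0]]'
python3 - <<'E'
from h import *
s=r.sense(); print(s["joint_pos"].round(1),s["tool_pos"].round(1),s["tcp_rot"].round(1))
E
```

```text
time: 5.65
tool_pos: [600.0, 157.9, 47.1]
tcp_rot: [180.0, -0.0, 19.1]
ft_force: [-0.4, -0.6, 1.1]
finger_gap: -0.2
[10.  17.2 90.4  0.  72.4 -9.1] [600.  157.9  47.1] [180.   -0.   19.1]
```

```bash
python3 -m pendant '[[0,-6,0,5,0],[0,0,0,4,0],[0,0,0,0,0],[0,-0.2,-4.8,0,-5],[0,-0.2,-4.8,0,-5],[0,-0.2,-4.8,0,-5],[0,-0.2,-4.8,0,-5],[0,-0.2,-4.8,0,-5],[0,-0.2,-4.8,0,-5],[0,0,0,0,0]]'
```

```text
time: 6.65
tool_pos: [577.9, 179.6, 38.4]
tcp_rot: [180.0, -0.0, 49.2]
ft_force: [0.1, -0.1, -0.1]
finger_gap: -0.2
```

```bash
python3 -m pendant '[[0,-0.2,-4.8,0,-5],[0,-0.2,-4.8,0,-5],[0,-0.2,-4.8,0,-5],[0,-0.2,-4.8,0,-5],[0,-0.2,-4.8,0,-5],[0,-0.2,-4.8,0,-5],[0,-0.2,-4.8,0,-5],[0,-0.2,-4.8,0,-5],[0,-0.2,-4.8,0,-5],[0,0,0,0,0]]'
python3 - <<'E'
from h import *
s=r.sense(); print(s["joint_pos"].round(1))
p,d,W=cloud("scene"); cv2.imwrite("pics/s3.png",cv2.resize(p[150:340,150:350],None,fx=3,fy=3))
E
```

```text
time: 7.65
tool_pos: [537.8, 192.4, 38.1]
tcp_rot: [180.0, -0.0, 94.0]
ft_force: [-0.0, -0.8, -0.7]
finger_gap: -0.1
[ 14.5  10.7  99.   -0.   70.3 -79.5]
```

View pics/s3.png

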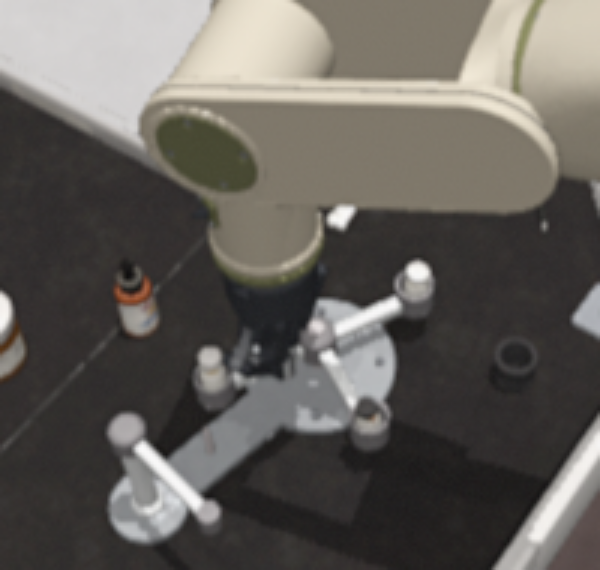

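Run:
```python
from h import *
s=r.sense(); print(s["time"],s["tool_pos"],s["ft_force"])
for X in ([537.8,192.4,38],[590,226,90],[593,226,66],[542,139,66],[452,188,90]): print(X,pix("scene",X))
for c in("top","scene"):
    p,d,W=cloud(c)
    for q in("vial_1","hub","empty_place"): print(c,q,[(round(h["score"],2),[round(v) for v in h["at"]]) for h in optics.search_frame(c,q)][:4])
    if c=="scene":
        S=W[(abs(W[...,0]-542)<80)&(abs(W[...,1]-200)<60)&(W[...,2]<100)]
        cv2.imwrite("pics/s4.png",cv2.resize(p[235:310,195:295],None,fx=8,fy=8,interpolation=cv2.INTER_CUBIC))
        A=(d>0)&(abs(W[...,0]-560)<140)&(abs(W[...,1]-150)<150)
        n,l,st,cc=cv2.connectedComponentsWithStats((A&(W[...,2]>80)&(W[...,2]<95)).astype(np.uint8))
        print([(int(st[i,4]),cc[i].round(),W[l==i].mean(0).round()) for i in range(1,n) if st[i,4]>8])
```

```text
7.7 [538.13702824 192.44389178  38.15277289] [ 0.37695751  0.46797201 -0.27433193]
[537.8, 192.4, 38] [244.86945085 279.62688307]
[590, 226, 90] [219.49506911 268.51147996]
[593, 226, 66] [219.57309138 272.87789343]
[542, 139, 66] [255.09764718 259.0836868 ]
[452, 188, 90] [271.84918576 284.48634617]
top vial_1 []
top hub [(0.55, [531, 104, 52])]
top empty_place [(0.66, [540, 340, 133]), (0.62, [534, 102, 53])]
scene vial_1 [(0.58, [452, 190, 88]), (0.55, [494, 54, 84])]
scene hub [(0.82, [518, 153, 51])]
scene empty_place [(0.97, [519, 152, 54])]
[(44, array([289., 241.]), array([493.,  51.,  87.])), (44, array([220., 269.]), array([590., 226.,  89.])), (27, array([245., 272.]), array([530., 197.,  88.])), (50, array([272., 285.]), array([452., 189.,  88.]))]
```

View pics/s4.png

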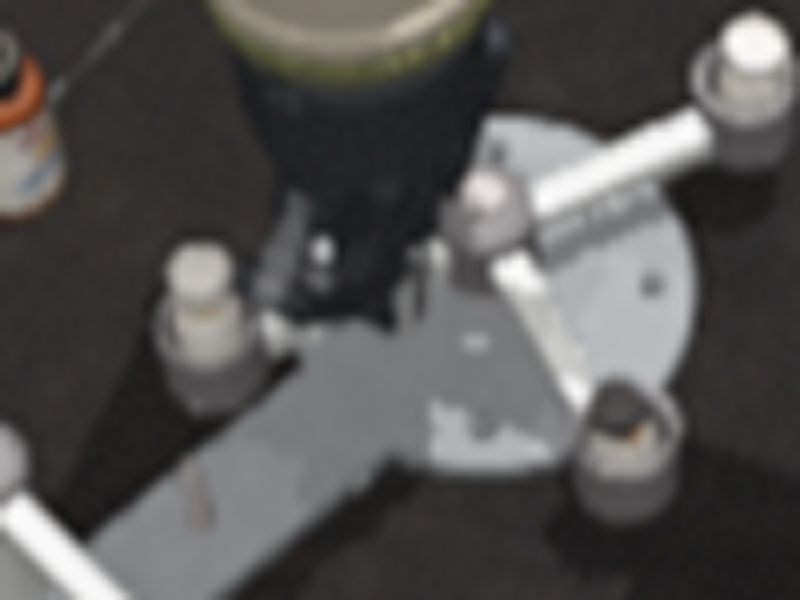

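Run:
```python
from h import *
p,d,W=cloud("scene")
for u in(234,238,242,244,246,248):
    print(u,[(v,*W[v,u].round().astype(int)) for v in range(262,286,2)])
```

```text
234 [(262, np.int64(527), np.int64(233), np.int64(185)), (264, np.int64(526), np.int64(235), np.int64(179)), (266, np.int64(601), np.int64(162), np.int64(9)), (268, np.int64(530), np.int64(233), np.int64(156)), (270, np.int64(527), np.int64(237), np.int64(155)), (272, np.int64(521), np.int64(244), np.int64(160)), (274, np.int64(523), np.int64(243), np.int64(149)), (276, np.int64(569), np.int64(199), np.int64(36)), (278, np.int64(576), np.int64(194), np.int64(12)), (280, np.int64(574), np.int64(197), np.int64(8)), (282, np.int64(569), np.int64(203), np.int64(12)), (284, np.int64(566), np.int64(207), np.int64(9))]
238 [(262, np.int64(524), np.int64(223), np.int64(175)), (264, np.int64(526), np.int64(222), np.int64(163)), (266, np.int64(541), np.int64(208), np.int64(122)), (268, np.int64(536), np.int64(214), np.int64(125)), (270, np.int64(526), np.int64(225), np.int64(140)), (272, np.int64(523), np.int64(229), np.int64(138)), (274, np.int64(524), np.int64(229), np.int64(129)), (276, np.int64(574), np.int64(180), np.int64(5)), (278, np.int64(566), np.int64(188), np.int64(14)), (280, np.i
[... 1920 characters left out ...]
3), np.int64(183), np.int64(8)), (284, np.int64(539), np.int64(189), np.int64(10))]
248 [(262, np.int64(526), np.int64(186), np.int64(125)), (264, np.int64(527), np.int64(186), np.int64(115)), (266, np.int64(527), np.int64(186), np.int64(107)), (268, np.int64(529), np.int64(185), np.int64(94)), (270, np.int64(527), np.int64(187), np.int64(89)), (272, np.int64(527), np.int64(189), np.int64(82)), (274, np.int64(552), np.int64(162), np.int64(12)), (276, np.int64(551), np.int64(165), np.int64(7)), (278, np.int64(545), np.int64(171), np.int64(11)), (280, np.int64(543), np.int64(174), np.int64(6)), (282, np.int64(538), np.int64(181), np.int64(9)), (284, np.int64(534), np.int64(186), np.int64(10))]
```

The depth shows the visible fingertip at z≈70 while the TCP reads 38, and the finger went over the spoke without moving it. The carousel hasn't moved. Before going lower I'll check the real finger and body profile.

```bash
python3 -m pendant '[[0,-0.6,8,-3,8.3],[0,-0.6,8,-3,8.3],[0,-0.6,8,-3,8.3],[0,-0.6,8,-3,8.3],[0,-0.6,8,0,8.3],[0,-0.6,8,0,8.3],[0,-0.6,8,0,8.3],[0,-0.6,8,0,8.3],[0,-0.6,8,0,8.3],[0,0,0,0,0]]'
python3 - <<'E'
from h import *
s=r.sense(); t=s["tool_pos"]; print(t.round(1),s["tcp_rot"].round(1),s["finger_gap"])
T=R.from_euler("xyz",s["tcp_rot"],degrees=True).as_matrix()
for c in("top","scene"):
    p,d,W=cloud(c); L=(W-t)@T; ok=(d>0)&(np.hypot(L[...,0],L[...,1])<75)
    L=L[ok]
    for z in range(-200,60,10):
        S=L[abs(L[:,2]-z)<5]
        if len(S): print(c,z,len(S),"x",np.percentile(S[:,0],[2,98]).round(),"y",np.percentile(S[:,1],[2,98]).round())
E
```

```text
time: 9.15
tool_pos: [594.3, 154.6, 49.6]
tcp_rot: [180.0, -0.0, 19.2]
ft_force: [-0.8, 0.2, -0.1]
finger_gap: -0.3
[594.3 154.6  49.6] [180.   -0.   19.2] -0.3149075030952289
top -200 4 x [-39. -31.] y [-17.  21.]
top -190 12 x [-39. -31.] y [-23.  15.]
top -180 9 x [-37. -26.] y [-26.  25.]
top -170 11 x [-38. -19.] y [-31.  30.]
top -160 7 x [-38. -24.] y [-29.  14.]
top -150 9 x [-42. -36.] y [-12.   8.]
top -140 12 x [-55. -37.] y [-10.   4.]
top -130 23 x [-60. -40.] y [-13.  10.]
top -120 16 x [-61. -42.] y [-12.  10.]
top -110 5 x [-54. -36.] y [-14.   9.]
top -100 1 x [-35. -35.] y [-13. -13.]
top -80 4 x [-28. -21.] y [-14.  11.]
top -50 2 x [17. 17.] y [-67. -63.]
top -40 17 x [10. 28.] y [-72. -60.]
top -30 5 x [-2. 27.] y [-68.  58.]
top -20 47 x [-71.  23.] y [-73.  67.]
top -10 66 x [-72.  24.] y [-71.  66.]
top 0 85 x [-71.  19.] y [-65.  71.]
top 10 29 x [-72.  28.] y [-67.  70.]
top 20 2 x [-69.   8.] y [ 1. 72.]
top 30 63 x [-69.   7.] y [-72.  55.]
top 40 201 x [-72.  34.] y [-70.  67.]
top 50 93 x [-51.  41.] y [-60.  73.]
scene -200 103 x [-37.  25.] y [-40.   1
[... 331 characters left out ...]
20.   8.]
scene -110 71 x [-50.  51.] y [-20.  -1.]
scene -100 65 x [-45.  45.] y [-20.   4.]
scene -90 90 x [-37.  38.] y [-16.   9.]
scene -80 49 x [-30.  32.] y [-16.   6.]
scene -70 15 x [-13.   9.] y [-14.  -5.]
scene -60 26 x [-14.  12.] y [-14.  -2.]
scene -50 24 x [-14.  13.] y [-14.   2.]
scene -40 40 x [-11.  26.] y [-72.  -5.]
scene -30 2 x [-6. 28.] y [-62.  -8.]
scene -20 38 x [-66.  19.] y [-72.  55.]
scene -10 132 x [-70.  26.] y [-73.  59.]
scene 0 215 x [-72.   7.] y [-65.  40.]
scene 10 67 x [-71.   5.] y [-68.  34.]
scene 20 6 x [-70. -49.] y [-20.  -1.]
scene 30 9 x [-57.  -1.] y [-62.  41.]
scene 40 643 x [-69.  12.] y [-71.  57.]
scene 50 465 x [-25.  71.] y [-60.  66.]
```

The whole gripper sits about 34 mm above the reported TCP: the fingers end at tool z≈−35. I'll lower in small steps while watching the force.

```bash
python3 -m pendant '[[0,-7.5,0,10,0],[0,0,0,15,0],[0,0,0,10,0],[0,0,0,3,0],[0,0,0,0,0]]';  python3 -m pendant '[[0,0,0,3,0],[0,0,0,3,0],[0,0,0,2,0],[0,0,0,0,0]]'
```

```text
time: 9.75
tool_pos: [585.8, 152.9, 10.3]
tcp_rot: [-180.0, 0.1, 19.4]
ft_force: [-1.3, 0.2, -0.5]
finger_gap: -0.3
time: 10.15
tool_pos: [586.7, 152.9, 3.5]
tcp_rot: [-180.0, 0.0, 19.4]
ft_force: [0.7, -0.6, 0.4]
finger_gap: -0.1
```

Run:
```python
from h import *
s=r.sense(); t=s["tool_pos"]; print(t.round(1),s["tcp_rot"].round(1),s["ft_force"].round(1),s["joint_pos"].round(1))
p,d,W=cloud("scene")
T=R.from_euler("xyz",s["tcp_rot"],degrees=True).as_matrix(); L=(W-t)@T
S=L[(d>0)&(abs(L[...,0])<18)&(abs(L[...,1])<18)]
print(np.histogram(S[:,2],bins=range(-110,20,5)))
```

```text
[586.7 152.9   3.5] [-180.     0.    19.4] [ 0.7 -0.6  0.4] [ 9.8 18.2 94.  -0.  67.7 -9.6]
(array([11,  9,  8,  6, 17, 14, 13,  8,  7, 10,  5, 16, 10, 14,  2,  1,  0,
        0,  0,  2, 35, 22,  0,  0,  0]), array([-110, -105, -100,  -95,  -90,  -85,  -80,  -75,  -70,  -65,  -60,
        -55,  -50,  -45,  -40,  -35,  -30,  -25,  -20,  -15,  -10,   -5,
          0,    5,   10,   15]))
```

```bash
python3 -m pendant '[[0,0,0,3,0],[0,0,0,3,0],[0,-0.2,-4.1,0,-5],[0,-0.2,-4.1,0,-5],[0,-0.2,-4.1,0,-5],[0,-0.2,-4.1,0,-5],[0,-0.2,-4.1,0,-5],[0,-0.2,-4.1,0,-5],[0,-0.2,-4.1,0,-5],[0,-0.2,-4.1,0,-5]]'
cat > v.py <<'E'
from h import *
s=r.sense(); t=s["tool_pos"]; q=t-[542,139,0]
print("tool",t.round(1),"yaw",s["tcp_rot"][2].round(1),"R",np.hypot(*q[:2]).round(1),"phi",np.degrees(np.arctan2(q[1],q[0])).round(1),"F",s["ft_force"].round(1),"j6",s["joint_pos"][5].round(1))
for c in("scene","top"):
    p,d,W=cloud(c)
    rr=np.hypot(W[...,0]-542,W[...,1]-139)
    A=(d>0)&(rr>80)&(rr<122)
    n,l,st,cc=cv2.connectedComponentsWithStats((A&(W[...,2]>82)&(W[...,2]<95)).astype(np.uint8))
    for i in range(1,n):
        if st[i,4]>12:
            m=W[l==i].mean(0); print(c,int(st[i,4]),m.round(),"ang",np.degrees(np.arctan2(m[1]-139,m[0]-542)).round(1))
E
python3 v.py
```

```text
time: 11.2
tool_pos: [566.6, 177.5, -2.5]
tcp_rot: [179.9, -0.0, 59.6]
ft_force: [2.0, -2.3, -0.4]
finger_gap: -0.3
tool [566.6 177.5  -2.5] yaw 59.6 R 45.7 phi 57.4 F [ 2.  -2.3 -0.4] j6 -47.1
scene 43 [527.  40.  88.] ang -98.6
scene 44 [556. 238.  89.] ang 82.2
scene 45 [441. 154.  88.] ang 171.4
top 22 [553. 237.  89.] ang 83.4
top 20 [530.  40.  89.] ang -97.0
```

It is turning: the vials are now at 82.5°, 172° and −97.5°, so about 87.5° remains.

```bash
python3 -m pendant '[[0,-0.1,-4.1,0,-5],[0,-0.1,-4.1,0,-5],[0,-0.1,-4.1,0,-5],[0,-0.1,-4.1,0,-5],[0,-0.1,-4.1,0,-5],[0,-0.1,-4.1,0,-5],[0,-0.1,-4.1,0,-5],[0,-0.1,-4.1,0,-5]]'; python3 -m pendant '[[0,-0.1,-4.1,0,-5],[0,-0.1,-4.1,0,-5],[0,-0.1,-4.1,0,-5],[0,-0.1,-4.1,0,-5],[0,-0.1,-4.1,0,-5],[0,-0.1,-4.1,0,-5],[0,-0.1,-4.1,0,-5],[0,0,0,0,0]]'; python3 v.py
```

```text
time: 12.1
tool_pos: [535.6, 184.2, -2.0]
tcp_rot: [179.9, 0.0, 99.4]
ft_force: [2.8, -0.0, -0.3]
finger_gap: 0.2
time: 12.9
tool_pos: [509.3, 171.8, -2.2]
tcp_rot: [180.0, -0.0, 134.3]
ft_force: [0.2, 0.3, 0.3]
finger_gap: 0.3
tool [509.3 171.8  -2.2] yaw 134.3 R 46.3 phi 134.9 F [0.2 0.3 0.3] j6 -121.1
scene 41 [504.  48.  88.] ang -112.6
scene 48 [448. 173.  89.] ang 160.1
top 20 [633. 100.  91.] ang -23.3
top 25 [504.  47.  90.] ang -112.4
top 20 [448. 171.  89.] ang 161.1
```

```bash
python3 -m pendant '[[0,0,-2.1,0,-2.6],[0,0,-2.1,0,-2.6],[0,0,-2.1,0,-2.6],[0,0,-2.1,0,-2.6],[0,0,0,0,0]]'; python3 v.py
python3 - <<'E'
from h import *
p,d,W=cloud("scene"); cv2.imwrite("pics/s5.png",cv2.resize(p[220:330,180:320],None,fx=5,fy=5,interpolation=cv2.INTER_CUBIC))
for q in([542,139,66],[559.5,237.5,66],[577,336,141]): print(((pix("scene",q)-[180,220])*5).round())
E
```

```text
time: 13.5
tool_pos: [503.8, 165.9, -2.3]
tcp_rot: [180.0, -0.0, 144.6]
ft_force: [1.6, 0.1, -0.2]
finger_gap: -0.1
tool [503.8 165.9  -2.3] yaw 144.6 R 46.7 phi 144.9 F [ 1.6  0.1 -0.2] j6 -132.0
scene 38 [640. 113.  88.] ang -14.9
scene 41 [521.  43.  89.] ang -102.5
scene 49 [444. 160.  88.] ang 167.7
top 18 [639. 115.  88.] ang -14.1
top 21 [522.  43.  90.] ang -101.7
top 20 [444. 159.  89.] ang 168.7
[375. 195.]
[234. 312.]
[ 60. 362.]
```

View pics/s5.png

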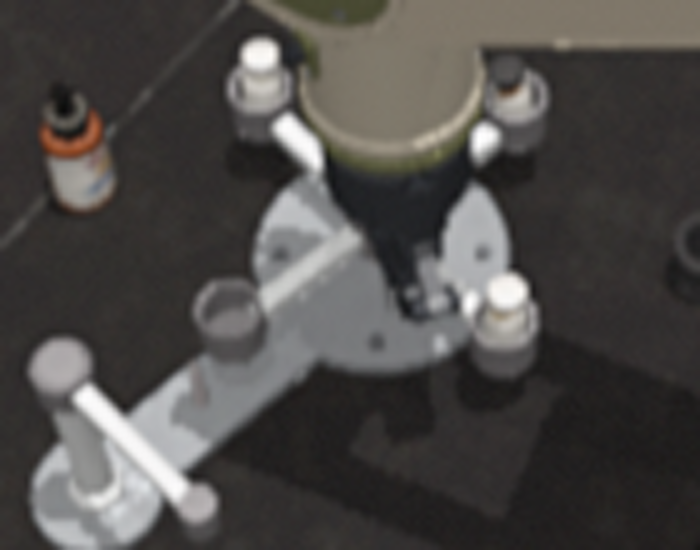

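The empty cup is at about (231,305), nearly at the projected fill point (234,312). I'll back off, rise clear, and measure precisely.

```bash
python3 -m pendant '[[0,0,-1.0,0,-1.3],[0,0,-1.0,0,-1.3],[0,0,0,0,0],[0,0,0,0,0]]'; python3 v.py
python3 - <<'E'
from h import *
for c in("scene","top"):
    p,d,W=cloud(c)
    for z0,z1 in((55,72),(60,72)):
        A=(d>0)&(np.hypot(W[...,0]-559.5,W[...,1]-237.5)<30)&(W[...,2]>z0)&(W[...,2]<z1)
        S=W[A]; (cx,cy),rad=cv2.minEnclosingCircle(S[:,:2].astype(np.float32)); print(c,len(S),S.mean(0).round(1),(cx,cy),rad)
    # fit foot/tongue: index pin
    A=(d>0)&(np.hypot(W[...,0]-565,W[...,1]-267)<14)&(W[...,2]>20)&(W[...,2]<56); print("pin",W[A].mean(0).round(1),A.sum(),np.median(W[A],0).round())
    # tongue midline by z 5..15
    for y in(275,285,295,305):
        B=W[(d>0)&(abs(W[...,1]-y)<5)&(abs(W[...,0]-568)<35)&(W[...,2]>4)&(W[...,2]<16)]
        print(y,len(B),B[:,0].min().round(),B[:,0].max().round())
E
```

```text
time: 14.05
tool_pos: [502.6, 164.1, -2.3]
tcp_rot: [-180.0, -0.0, 147.3]
ft_force: [-0.0, 1.5, 0.6]
finger_gap: 0.0
tool [502.6 164.1  -2.3] yaw 147.3 R 46.7 phi 147.5 F [-0.   1.5  0.6] j6 -134.8
scene 40 [641. 118.  88.] ang -12.1
scene 36 [527.  44.  89.] ang -98.9
scene 47 [445. 161.  88.] ang 167.4
top 19 [642. 117.  89.] ang -12.4
top 22 [526.  43.  91.] ang -99.6
top 24 [444. 158.  89.] ang 168.9
scene 91 [560.8 237.4  61.9] (561.304443359375, 237.4950408935547) 18.554723739624023
scene 61 [560.7 237.6  64.1] (561.3275756835938, 237.4744873046875) 18.531036376953125
pin [564.5 265.7  37.2] 24 [564. 268.  39.]
275 64 538.0 590.0
285 58 547.0 592.0
295 58 548.0 595.0
305 8 551.0 563.0
top 0 [nan nan nan] (0.0, 0.0) 0.0
top 0 [nan nan nan] (0.0, 0.0) 0.0
pin [nan nan nan] 0 [nan nan nan]<stdin>:6: RuntimeWarning: Mean of empty slice.
  ret = um.true_divide(
<stdin>:8: RuntimeWarning: Mean of empty slice.
  return _methods._mean(a, axis=axis, dtype=dtype,
Traceback (most recent call last):
ValueError: zero-size array to reduction operation minimum which has no identity
```

The cup is at (561,237.5) against an estimated fill point of (559.5,237.5), a good match. I'll back off and lift, then start turning the wrist for the dosing push.

```bash
python3 -m pendant '[[0,0,3,0,0],[0,0,4,0,0],[0,0,0,-10,0],[0,0,0,-30,0],[0,0,0,-40,0],[0,0,0,-40,0],[0,0,0,-20,8],[0,0,0,0,8],[0,0,0,0,8],[0,0,0,0,8]]'; python3 -m pendant '[[0,0,0,0,8.4],[0,0,0,0,8.4],[0,0,0,0,8.4],[0,0,0,0,8.4],[0,0,0,0,8.4],[0,0,0,0,8.4],[0,0,0,0,8.4],[0,0,0,0,8.4],[0,0,0,0,8.4],[0,0,0,0,8.4]]'; python3 -m pendant '[[0,0,0,0,8.4],[0,0,0,0,8.4],[0,0,0,0,8.4],[0,0,0,0,8.4],[0,0,0,0,8.4],[0,0,0,0,8.4],[0,0,0,0,8.4],[0,0,0,0,8.4],[0,0,0,0,8.4],[0,0,0,0,0]]'; python3 v.py
python3 - <<'E'
from h import *
p,d,W=cloud("scene")
A=(d>0)&(np.hypot(W[...,0]-559.5,W[...,1]-237.5)<30)&(W[...,2]>58)&(W[...,2]<72)
S=W[A]; print(cv2.minEnclosingCircle(S[:,:2].astype(np.float32)))
A=(d>0)&(np.hypot(W[...,0]-481,W[...,1]-354)<30)&(W[...,2]>115)&(W[...,2]<145); print(W[A].mean(0))
E
```

```text
time: 15.25
tool_pos: [506.7, 170.0, 138.9]
tcp_rot: [179.9, 0.0, 115.0]
ft_force: [0.6, -0.1, 0.6]
finger_gap: -0.3
time: 16.25
tool_pos: [506.5, 170.0, 138.5]
tcp_rot: [180.0, -0.0, 31.0]
ft_force: [-0.2, 1.5, 0.6]
finger_gap: 0.0
time: 17.25
tool_pos: [506.5, 170.0, 138.4]
tcp_rot: [-180.0, -0.0, -44.4]
ft_force: [-0.7, -0.1, -0.1]
finger_gap: -0.1
tool [506.5 170.  138.4] yaw -44.4 R 47.1 phi 138.9 F [-0.7 -0.1 -0.1] j6 57.4
scene 38 [641. 117.  88.] ang -12.4
scene 41 [528.  45.  89.] ang -98.7
scene 48 [446. 162.  88.] ang 166.6
top 20 [641. 117.  91.] ang -12.8
top 17 [527.  44.  90.] ang -99.0
top 23 [446. 162.  90.] ang 166.7
((560.619140625, 237.93609619140625), 18.13170623779297)
[487.19806667 353.24586833 131.51341258]
```

```bash
python3 -m pendant '[[0,-25.6,-33.7,0,0],[0,-25.6,-33.7,0,0],[0,-25.6,-33.7,0,0],[0,-25.6,-33.7,0,0],[0,-25.6,-33.7,0,0],[0,0,0,0,0],[0,0,0,0,0]]'
python3 - <<'E'
from h import *
s=r.sense(); print(s["tool_pos"],s["tcp_rot"],s["joint_pos"].round(1))
p,d,W=cloud("scene"); cv2.imwrite("pics/s6.png",cv2.resize(p[150:390,120:420],None,fx=2.4,fy=2.4))
E
```

```text
time: 18.1
tool_pos: [531.8, 380.7, 137.1]
tcp_rot: [179.9, 0.0, -44.0]
ft_force: [0.3, -0.2, 0.2]
finger_gap: -0.0
[531.77890863 380.6939993  137.07516511] [ 1.79931525e+02  1.36625469e-04 -4.39969745e+01] [31.1 17.7 79.9 -0.  82.5 75.1]
```

View pics/s6.png

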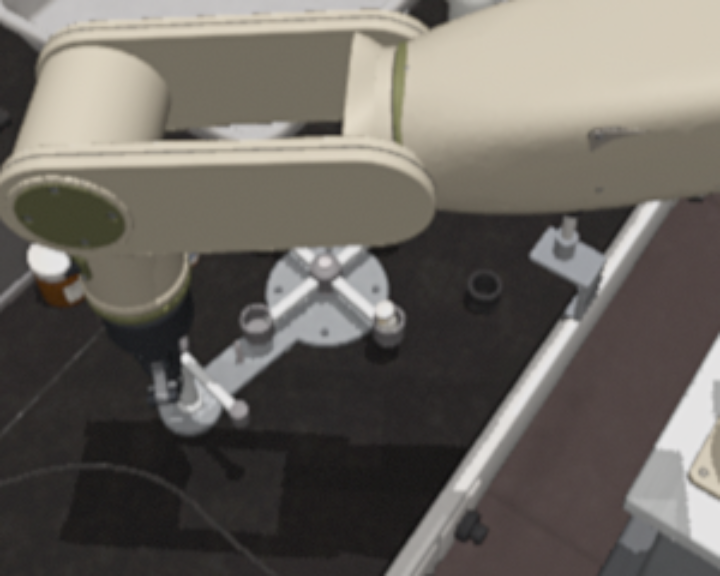

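```bash
python3 -m pendant '[[0,0,0,20,0],[0,0,0,20,0],[0,0,0,15,0],[0,0,0,6,0],[0,0,0,0,0]]'; python3 -m pendant '[[0,0.2,5.5,0,-5],[0,0.2,5.5,0,-5],[0,0.2,5.5,0,-5],[0,0.2,5.5,0,-5],[0,0.2,5.5,0,-5],[0,0.2,5.5,0,-5],[0,0.2,5.5,0,-5],[0,0.2,5.5,0,-5]]'
cat > w.py <<'E'
from h import *
s=r.sense(); t=s["tool_pos"]; q=t-[577,336,0]
print("tool",t.round(1),"yaw",s["tcp_rot"][2].round(1),"R",np.hypot(*q[:2]).round(1),"phi",(np.degrees(np.arctan2(q[1],q[0]))%360).round(1),"F",s["ft_force"].round(1),"j",s["joint_pos"].round(1))
p,d,W=cloud("scene")
dx=W[...,0]-577;dy=W[...,1]-336; rr=np.hypot(dx,dy)
a=np.degrees(np.arctan2(dy,dx))%360
A=(d>0)&(rr>80)&(rr<112)&(W[...,2]>112)&(W[...,2]<145)&(a>160)&(a<275)
print(A.sum(),"head ang",np.percentile(a[A],[5,50,95]).round(1) if A.any() else None, W[A].mean(0).round())
E
python3 w.py
```

```text
time: 18.65
tool_pos: [531.8, 378.9, 75.7]
tcp_rot: [179.9, 0.0, -44.3]
ft_force: [-0.0, 0.2, -0.1]
finger_gap: 0.1
time: 19.45
tool_pos: [514.8, 341.2, 78.4]
tcp_rot: [-179.9, -0.1, -4.0]
ft_force: [-1.2, 0.9, 0.6]
finger_gap: -0.1
tool [514.8 341.2  78.4] yaw -4.0 R 62.5 phi 175.2 F [-1.2  0.9  0.6] j [28.8 14.8 89.7  0.  75.4 32.8]
37 head ang [184.7 186.8 190.9] [475. 323. 129.]
```

```bash
python3 -m pendant '[[0,0.2,5.5,1,-5],[0,0.2,5.5,1,-5],[0,0.2,5.5,1,-5],[0,0.2,5.5,0,-5],[0,0.2,5.5,0,-5],[0,0.2,5.5,0,-5]]'; python3 w.py; python3 -m pendant '[[0,0.2,5.5,0,-5],[0,0.2,5.5,0,-5],[0,0.2,5.5,0,-5],[0,0.2,5.5,0,-5],[0,0.2,5.5,0,-5],[0,0,0,0,0]]'; python3 w.py
```

```text
time: 20.1
tool_pos: [520.6, 309.0, 75.1]
tcp_rot: [-180.0, -0.1, 25.9]
ft_force: [-2.6, 0.5, 0.8]
finger_gap: 0.1
tool [520.6 309.   75.1] yaw 25.9 R 62.5 phi 205.6 F [-2.6  0.5  0.8] j [25.8 13.2 91.9  0.  74.8 -0.1]
5 head ang [214.5 215.  215.5] [494. 278. 119.]
time: 20.75
tool_pos: [537.7, 286.9, 74.6]
tcp_rot: [180.0, -0.1, 50.7]
ft_force: [0.2, 0.0, 0.0]
finger_gap: 0.4
tool [537.7 286.9  74.6] yaw 50.7 R 62.9 phi 231.3 F [0.2 0.  0. ] j [ 23.3  13.9  91.2  -0.   74.8 -27.4]
1 head ang [241. 241. 241.] [530. 251. 139.]
```

```bash
python3 -m pendant '[[0,0,2.2,0,-2],[0,0,2.2,0,-2],[0,0,2.2,0,-2],[0,0,2.2,0,-2],[0,0,0,0,0]]'; python3 -m pendant '[[0,0,1.5,0,-1.4],[0,0,1.5,0,-1.4],[0,0,0,0,0]]';python3 -m pendant '[[0,0,1.1,0,0],[0,0,0,0,0]]'; python3 w.py
```

```text
time: 21.3
tool_pos: [544.2, 282.2, 74.2]
tcp_rot: [180.0, -0.0, 58.6]
ft_force: [-0.3, 0.3, 0.5]
finger_gap: -0.1
time: 21.6
tool_pos: [546.8, 280.5, 73.9]
tcp_rot: [180.0, -0.0, 61.6]
ft_force: [-0.2, 0.6, -0.3]
finger_gap: -0.1
time: 21.8
tool_pos: [547.6, 279.9, 73.7]
tcp_rot: [180.0, -0.0, 61.5]
ft_force: [-1.0, 0.6, -0.9]
finger_gap: -0.0
tool [547.6 279.9  73.7] yaw 61.5 R 63.3 phi 242.4 F [-1.   0.6 -0.9] j [ 22.3  14.8  90.2   0.   75.  -39.2]
3 head ang [251.7 251.8 252.9] [546. 239. 136.]
```

Now creep with force checks until contact with the stop.

```bash
for i in 1; do python3 -m pendant '[[0,0,1.1,0,-1],[0,0,0,0,0]]'; python3 -m pendant '[[0,0,1.1,0,-1],[0,0,0,0,0]]'; python3 -m pendant '[[0,0,1.1,0,-1],[0,0,0,0,0]]'; done; python3 w.py
python3 - <<'E'
from h import *
p,d,W=cloud("scene"); cv2.imwrite("pics/s7.png",cv2.resize(p[220:330,150:290],None,fx=5,fy=5,interpolation=cv2.INTER_CUBIC))
E
```

```text
time: 22.05
tool_pos: [548.5, 279.3, 73.6]
tcp_rot: [-180.0, 0.0, 62.6]
ft_force: [-1.0, 0.3, 1.1]
finger_gap: -0.0
time: 22.25
tool_pos: [549.6, 278.7, 73.7]
tcp_rot: [180.0, 0.0, 63.6]
ft_force: [-0.6, 1.4, 0.2]
finger_gap: 0.2
time: 22.45
tool_pos: [550.6, 278.2, 73.7]
tcp_rot: [180.0, 0.0, 64.6]
ft_force: [-1.0, 0.8, 0.5]
finger_gap: 0.0
tool [550.6 278.2  73.7] yaw 64.6 R 63.5 phi 245.4 F [-1.   0.8  0.5] j [ 22.1  15.1  89.9  -0.   75.  -42.6]
3 head ang [255.4 255.5 255.6] [551. 236. 134.]
```

View pics/s7.png

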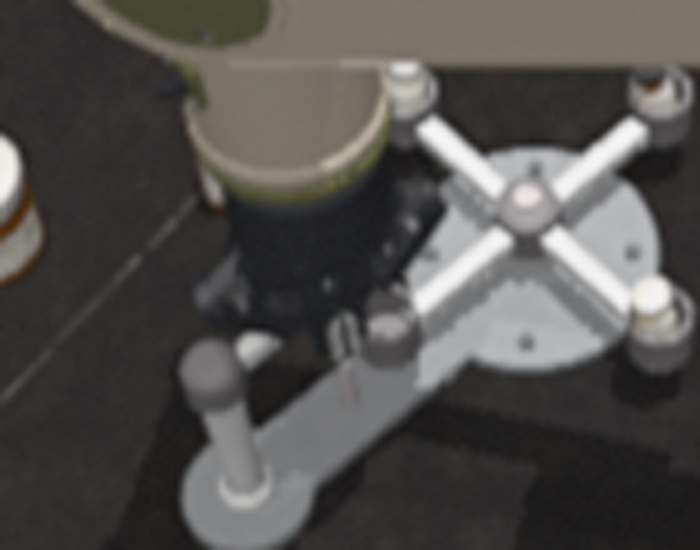

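The head at (390,320) is nearly over the cup. The arm is still moving freely, so I'll keep creeping until the force rises.

```bash
for i in 1; do python3 -m pendant '[[0,0,1.1,0,-1],[0,0,0,0,0]]'; python3 -m pendant '[[0,0,1.1,0,-1],[0,0,0,0,0]]'; python3 -m pendant '[[0,0,1.1,0,-1],[0,0,0,0,0]]';  python3 -m pendant '[[0,0,1.1,0,-1],[0,0,0,0,0]]'; done | grep -v gap; python3 w.py
```

```text
time: 22.75
tool_pos: [551.5, 277.8, 73.7]
tcp_rot: [-180.0, 0.0, 65.6]
ft_force: [-0.5, -0.3, 0.9]
time: 22.95
tool_pos: [552.2, 277.4, 73.6]
tcp_rot: [-180.0, 0.0, 66.6]
ft_force: [-1.5, 0.3, 2.3]
time: 23.15
tool_pos: [552.4, 277.1, 73.6]
tcp_rot: [-179.9, 0.1, 67.6]
ft_force: [-6.7, -0.4, 4.3]
time: 23.35
tool_pos: [552.5, 276.9, 73.5]
tcp_rot: [-179.8, 0.1, 68.7]
ft_force: [-11.1, 0.7, 5.9]
tool [552.5 276.9  73.5] yaw 68.7 R 64.0 phi 247.5 F [-11.1   0.7   5.9] j [ 21.8  15.5  89.5   0.1  75.3 -46.9]
5 head ang [256.1 257.4 259.3] [555. 235. 136.]
```

At the stop: the tool stalls and the force rises to 11 N. I'll back off, lift and check.

```bash
python3 -m pendant '[[0,0,-3,0,0],[0,0,-5,0,0],[0,0,-5,0,0],[0,0,0,-20,0],[0,0,0,-40,0],[0,0,0,-45,0],[0,0,0,-45,0],[0,-40,0,-20,0],[0,-45,0,-20,0],[0,-45,0,0,0]]'; python3 -m pendant '[[0,-45,0,0,0],[0,-45,0,0,0],[0,0,0,0,0],[0,0,0,0,0]]'
python3 w.py; python3 v.py
python3 - <<'E'
from h import *
for c in("scene","top"):
    p,d,W=cloud(c)
    cv2.imwrite("pics/f_%s.png"%c,cv2.resize(p[210:330,150:330] if c=="scene" else p[150:300,150:350],None,fx=4,fy=4,interpolation=cv2.INTER_CUBIC))
    for q in("dropper_bottle","loupe"): print(c,q,[(round(h["score"],2),[round(v) for v in h["at"]]) for h in optics.search_frame(c,q)][:2])
E
```

```text
time: 24.4
tool_pos: [495.8, 159.8, 267.6]
tcp_rot: [179.7, -0.2, 68.6]
ft_force: [0.5, -0.8, 0.5]
finger_gap: -0.4
time: 24.8
tool_pos: [462.0, 75.9, 264.1]
tcp_rot: [179.9, -0.0, 68.4]
ft_force: [-0.4, -0.1, 0.8]
finger_gap: 0.2
tool [462.   75.9 264.1] yaw 68.4 R 284.4 phi 246.1 F [-0.4 -0.1  0.8] j [  3.  -14.4  99.4   0.   94.9 -65.4]
85 head ang [255.1 258.6 263.8] [559. 243. 132.]
tool [462.2  76.7 264. ] yaw 68.5 R 101.3 phi -142.0 F [ 0.8  0.2 -0.2] j6 -65.4
scene 40 [641. 118.  88.] ang -12.2
scene 40 [528.  44.  88.] ang -98.5
scene 49 [446. 162.  88.] ang 166.5
top 13 [645. 118.  89.] ang -11.6
top 19 [446. 160.  90.] ang 167.5
scene dropper_bottle [(0.81, [704, 198, 55])]
scene loupe [(0.46, [387, 44, 19])]
top dropper_bottle [(0.38, [704, 190, 60])]
top loupe [(0.57, [391, 49, 32]), (0.57, [704, 188, 62])]
```

View pics/f_scene.png

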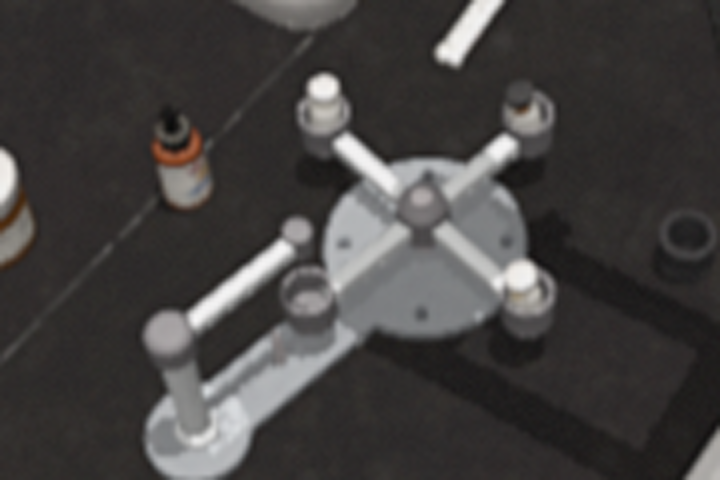

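The head is at (297,232), above the cup at (308,290), and all three vials are standing. One numeric check of spout against cup.

Run:
```python
from h import *
p,d,W=cloud("scene")
f=lambda x,y,r,a,b:cv2.minEnclosingCircle(W[(d>0)&(np.hypot(W[...,0]-x,W[...,1]-y)<r)&(W[...,2]>a)&(W[...,2]<b)][:,:2].astype(np.float32))
h=f(559,238,13,118,145); c=f(560,238,28,56,72); b=f(577,336,20,135,148); print(h,c,b)
print("boss/head/cup px expect",pix("scene",[559.5,237.5,138]),pix("scene",[559.5,237.5,66]))
g=W[(d>0)&(abs(np.hypot(W[...,0]-577,W[...,1]-336)-55)<25)&(W[...,2]>128)&(W[...,2]<138)&(W[...,1]<325)]
v=cv2.fitLine(g[:,:2].astype(np.float32),cv2.DIST_L2,0,.01,.01).ravel(); print(len(g),v,np.degrees(np.arctan2(v[1],v[0])))
```

```text
((559.283935546875, 239.47837829589844), 11.348618507385254) ((559.9937744140625, 236.58609008789062), 18.74216651916504) ((579.488525390625, 335.992431640625), 14.77493667602539)
boss/head/cup px expect [224.09510353 267.34132391] [226.83507476 282.37992587]
73 [1.7186594e-01 9.8512036e-01 5.6876776e+02 2.8140805e+02] 80.10367
```

Head (559,239), cup (560,237) and bar direction 80.1° all agree with the stand axis, so I'll hand in.

```bash
python3 -c "
from bench import hand_in; print(hand_in())"
```

```text
the job is handed in; nothing more can be done
None
```

The job is done and handed in. I pushed the carousel about 108° anticlockwise by one vial spoke until the empty cup faced the index pin. Then I pushed the dosing arm round until it met its stop, where the tool stalled and the force rose to 11 N. `hand_in` reported no verdict.

**Last checks:**
- **Spout and cup:** the dosing arm's head was at about (559, 239) and the empty cup at (560, 237). The estimated fill point is (559.5, 237.5).
- **Dosing arm:** the bar pointed at 80.1°, against about 80° for the stand axis.
- **Vials and bystanders:** all three vials stood upright at a height of about 88–90 mm. The dropper bottle and loupe showed no movement beyond detection noise. I did not re-measure the other bystanders, but the gripper did not work near them.
- **Robot:** clear of everything, at 24.8 s on the robot's clock.

**What disagreed:**
- **Tool height:** the real fingertips sat about 35 mm higher than the reported tool point. My first push passed over the spoke without moving it, and I lowered the tool to make up for it.
- **Carousel angle:** one pair of vials put the empty cup at 77°, while the cup and the opposite vial put it at 80°. I relied on the cup itself; even 77° would leave it about 5 mm off, inside the 10 mm limit.

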